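Nest the plaster mixing pots

ROBOT

A 6-joint arm with a two-finger parallel gripper is mounted at the origin on the work surface. World frame = base frame: x ahead of the robot, y to its left, z up, the work surface at z = 0. Lengths are in m, angles in rad, forces in N, time in s.
With the tool pointing down it reaches from about 0.375 to 0.975 m from the base axis. Payload 3.8 kg.
Tool frame: the origin (TCP) lies midway between the tips of the shut fingers; the grasp point (between the pads) lies 19 mm behind it; z points along the fingers, y is the line along which they close (so a half turn about z gives the same grasp; the last joint's range is limited). The gripper opens to 85 mm and grips with 20 to 120 N. Pads are 22 mm wide; open, the fingers measure 114 mm over their backs; the gripper's body (76 mm by 85 mm) begins 54 mm behind the grasp point. The pads swing forward as they close: fully open they stand 13 mm farther back than shut.
Start: joints at [-1.295, 0.264, 1.604, -0, 1.274, -0.037], TCP at [0.208, -0.642, 0.203] pointing down, gripper open.
Joint ranges: [-2.63, 2.63], [-0.94, 2.18], [0.31, 2.57], [-1.31, 4.45], [0, 2.66], [-2.55, 2.55]. Speed limits (rad/s): [2.57, 2.57, 3.14, 3.14, 3.14, 3.14].

INTERFACE

Orientations are given as a unit quaternion [x, y, z, w].
In Python, from cell import bot, optics, workorder gives the robot as it stands.
- The arm moves only by the shell command python3 -m handwheel 'ROWS' [FORCE]. ROWS is JSON, a list of rows, each a list of 5 numbers: the opening, from 0 (shut) to 1 (fully open), then the shift along the tool's x, y, z each as a share of 0.03 m, from -1 to 1, then the turn about the tool's z as a share of 120 degrees, from -1 to 1. A call has 1 to 20 rows; each row shifts and turns the commanded pose from where the row before left it, along the tool's axes as they then stand; what a row does not reach is not made up. A row lasts 1/10 s, in which the tool goes at most 50 mm and 8.59 degrees, less where a joint would pass 70% of its speed; a pose out of reach is approached as far as the arm can. A call with a number of a shift or a turn outside -1 to 1 is refused whole. A call with a gripper value outside its range is refused whole. The fingers move at their own pace and stop on an object; FORCE is the grip in N (left out, the last holds). Time passes only in rows, so rows that do not move let the fingers close. It gives the time, the measured TCP pose, the force, the opening and the grip force at its end, in the units of the state.
- bot.get_state(): the state, without advancing time (a new reading comes with each control period).
- optics.snapshot(name): name is "scene" or "top" or "wrist"; returns a dict with "frame" (400x640x3 uint8, blue, green, red), "depth" (400x640 float32, m along the optical axis (not along the pixel's ray), 0 where there is no reading), "camera_matrix" (3x3 intrinsics, pixels), "dist" ([k1, k2, p1, p2, k3] as OpenCV has them; the pictures are not rectified), "R" (3x3) and "t" (3): a world point X has camera coordinates R X + t. Camera axes: x right, y down, z forward; pixel columns grow to the right and rows downward; lengths in m; the calibration is good to about 2 mm. A picture is of the moment at which its call begins.
- workorder.sign_off(): hands the job in; it is judged then, once.
The state is a dict: "clock": time; "joint_positions": joint angles; "qvel": joint speeds; "joint_efforts": joint torques, N m; "tool_pos": TCP position; "ee_rot": TCP orientation; "wrist_force": force on the tool from outside, world axes, zero at the start; "torque": the same for the moment, N m; "opening": finger opening in m; "grasp_force": force on a finger pad.
Only numpy, scipy, OpenCV 4.12 (cv2) and the standard library are available. Lean on these libraries where they do the work, as an engineer would, in place of code of your own. Each camera call takes 0.05 s, during which the arm holds its last target. There are 200 camera calls.

TASK

Tidy the three mixing pots into one nested stack. First stand the tipped-over pot upright on the bench and let go of it; then take it again and nest it fully home in the empty standing pot, which stays where it is on its board. Last, nest the pot with the little plaster turret in it on top, fully home, with the turret still inside, and leave the other things on the bench alone.

Things in the scene. Friction and masses are not known exactly. Their poses are not given: they have to be found in the camera images.
- pot_a: square grey plastic pot, 86 mm high, standing on a board, either empty or holding the turret. Foot 39 mm square; body tapers out to 54 mm wide at 52 mm up; then a straight square collar 64 mm wide up to the rim (walls 3 mm, opening 58 mm). Floor 4 mm, body walls 2.5 mm thick. Origin: centre of the foot's underside; z along the axis to the mouth, x and y square to the sides.
- pot_b: the other standing pot, identical to pot_a, same origin and axes. Pots nest with sides parallel (any quarter turn): the upper collar comes to rest on the lower rim, its origin then 34 mm above the lower one's, with 2 mm play all round.
- fallen_pot: third pot, empty, identical to pot_a, same origin and axes. It starts lying on its side on the bench between the boards, resting on the edges of foot and collar, so that its mouth looks 13.5 degrees upward; its x axis then points down and two of its collar sides (64 mm apart, along its y axis) are upright.
- turret: small round turret of white plaster, 24 mm across and 60 mm high with a 27 mm wide cone roof, 30 g, standing loose in one of the two standing pots, below its rim. It is too tall for another pot to be nested over it. Origin: centre of its underside.
- board_1: dark wooden board 150 x 150 x 8 mm fixed to the bench, a standing pot at its centre. Origin: centre of the underside.
- board_2: the other such board, with the other standing pot at its centre.
- model_house: bystander: plaster model house, roof 84 x 104 mm, 108 mm high, behind the work. Origin: centre of the underside.
- glue_jar: bystander: white closed jar, 60 mm wide, 90 mm high. Origin: centre of the underside.
- spatula: bystander: spatula lying flat, about 280 mm long, 20 mm high, along its x axis. Origin: on the bench, under its middle.
There are look-alikes about, which are no part of the job. What is shaped like the fallen_pot but yellow is not meant.

How it is judged:
By the outcome, as a careful person would: the job done as asked, in the order asked, and still so for the second after the job is handed in, with the robot touching nothing.
It also fails if it takes over 70 s, if anything falls off the work surface, if the arm or the gripper's body presses on something with over 40 N, if the wrist force passes 120 N, or if a joint passes its speed limit or range.

## Working session

There is one attempt and no reset: what is moved stays moved. The work goes in short steps, Python scripts to look and compute and a shell command to move; the robot and the scene stay as the last step left them, time stands still between calls to the robot, and variables do not carry over. Pictures are saved under pics/ and viewed, at most 10 in all, crops included, and the job is handed in when it is done.

```bash
ls; mkdir -p pics
python3 - <<'E'
from cell import bot, optics
import cv2, numpy as np, pickle
s=bot.get_state(); print({k:np.round(v,3).tolist() for k,v in s.items()})
d={n:optics.snapshot(n) for n in("scene","top")}
pickle.dump(d,open('d0.pkl','wb'))
for n in d:
  cv2.imwrite(f'pics/{n}0.png',d[n]['frame']); print(n,d[n]['R'].round(3).tolist(),d[n]['t'].round(3).tolist(),d[n]['camera_matrix'].tolist(),d[n]['dist'])
E
```

```text
pics
{'clock': 0.0, 'joint_positions': [-1.295, 0.265, 1.605, 0.0, 1.274, -0.037], 'qvel': [0.0, 0.001, -0.002, 0.001, -0.0, -0.002], 'joint_efforts': [0.001, -51.511, -36.731, 0.0, 0.013, -0.0], 'tool_pos': [0.207, -0.641, 0.202], 'ee_rot': [0.988, 0.156, -0.0, -0.001], 'wrist_force': [-0.458, -0.584, -0.849], 'torque': [0.032, -0.013, -0.019], 'grasp_force': 0.0, 'opening': 0.085}
scene [[-0.787, 0.617, 0.012], [0.525, 0.68, -0.512], [-0.324, -0.397, -0.859]] [0.514, -0.329, 1.644] [[454.4584867435917, 0.0, 323.74920863210934], [0.0, 454.4584867435917, 197.7266824139329], [0.0, 0.0, 1.0]] [-0.07379957  0.          0.          0.          0.        ]
top [[0.019, -1.0, -0.02], [-0.989, -0.016, -0.146], [0.146, 0.023, -0.989]] [0.001, 0.651, 0.925] [[364.3461781761424, 0.0, 324.3389056856941], [0.0, 364.3461781761424, 195.07166073761354], [0.0, 0.0, 1.0]] [0.00347409 0.         0.         0.         0.        ]
```

View pics/scene0.png

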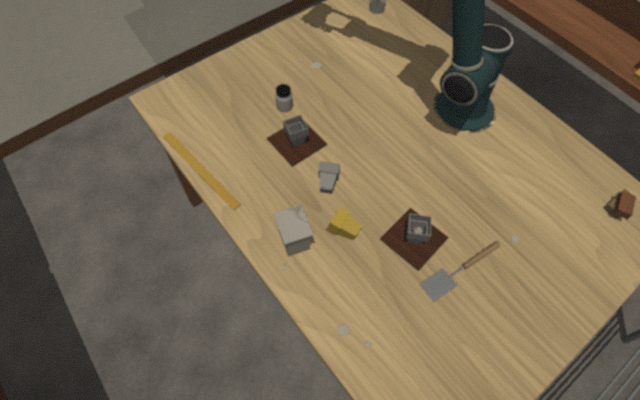

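View pics/top0.png

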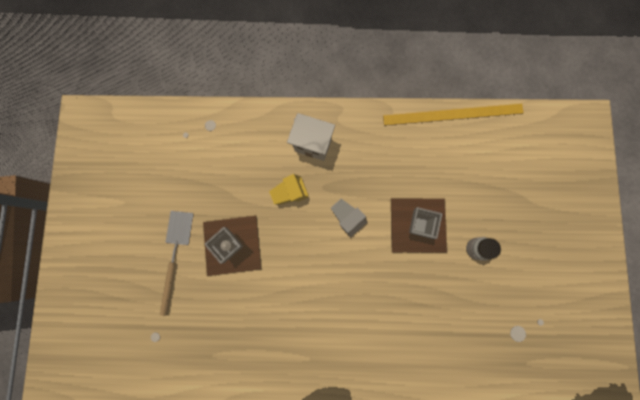

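Scene: the turret pot stands on the left board at top-view (223,244) and the empty pot on the right board at (425,222). The fallen grey pot is at (348,217), with its mouth toward the lower right. The yellow look-alike is at (290,190). I'll measure from depth next.

```bash
cat > h.py <<'E'
import numpy as np, cv2
from scipy.spatial.transform import Rotation as Ro
def cloud(d):
    v,u=np.nonzero(d['depth']>0); z=d['depth'][v,u]
    p=cv2.undistortPoints(np.stack([u,v],1).astype(float)[:,None],d['camera_matrix'],d['dist'])[:,0]
    X=np.c_[p*z[:,None],z]
    return (X-d['t'])@d['R'], np.stack([u,v],1), d['frame'][v,u].astype(int)
def rect(P):
    (c,s,a)=cv2.minAreaRect((P[:,:2]*1000).astype(np.float32)); return np.round(c,1),np.round(s,1),round(a,1),len(P)
def sel(X,c,r,z0,z1):
    return X[(np.hypot(X[:,0]-c[0],X[:,1]-c[1])<r)&(X[:,2]>z0)&(X[:,2]<z1)]
def tool(s): # yaw of tool x axis, and rotation
    R=Ro.from_quat(s['ee_rot']).as_matrix(); return np.degrees(np.arctan2(R[1,0],R[0,0])),R
E
python3 - <<'E'
import pickle; from h import *
d=pickle.load(open('d0.pkl','rb'))
T,uv,_=cloud(d['top']); S,uvs,_=cloud(d['scene'])
def near(u,v): return np.median(T[(abs(uv-[u,v])<=6).all(1)],0)
for n,u,v in(('turretpot',223,244),('empty',425,222),('fallen',348,217),('house',312,133),('jar',487,248)):
    c=near(u,v); print(n,c.round(3))
    for nm,X in(('top',T),('scene',S)):
        for z0,z1 in ((.085,.105),(.012,.11)):
            P=sel(X,c,.065,z0,z1)
            if len(P)>5: print('  ',nm,z0,rect(P),'zmax',np.percentile(P[:,2],98).round(3))
c=near(348,217)
for nm,X in(('top',T),('scene',S)):
    P=sel(X,c,.075,.012,.09); 
    w=P[:,:2]-P[:,:2].mean(0); e,V=np.linalg.eigh(w.T@w); print(nm,P.mean(0).round(4),np.degrees(np.arctan2(V[1,1],V[0,1])))
    H=P[P[:,2]>.045]; print(' high',rect(H),H.mean(0).round(4))
print('bench z',np.median(T[:,2][abs(T[:,2])<.02]),np.median(S[:,2][abs(S[:,2])<.02]))
E
```

```text
turretpot [0.516 0.275 0.058]
   top 0.085 (array([513.2, 265.3]), array([64.6, 64.7]), 43.4, 183) zmax 0.096
   top 0.012 (array([527.4, 275.2]), array([106.3,  71.5]), 35.6, 738) zmax 0.095
   scene 0.085 (array([516.5, 266.5]), array([68.5, 65.4]), 43.0, 168) zmax 0.098
   scene 0.012 (array([523.9, 282. ]), array([100.5, 122.5]), 36.5, 717) zmax 0.096
empty [ 0.586 -0.26   0.019]
   top 0.085 (array([ 578.1, -245.5]), array([64.5, 64.7]), 76.7, 168) zmax 0.096
   top 0.012 (array([ 578.1, -245.5]), array([64.6, 64.7]), 76.8, 639) zmax 0.095
   scene 0.085 (array([ 580.3, -247.3]), array([71.4, 65.4]), 76.8, 152) zmax 0.098
   scene 0.012 (array([ 591.7, -251. ]), array([ 90.7, 126.4]), 53.4, 617) zmax 0.097
fallen [ 0.592 -0.051  0.061]
   top 0.012 (array([596.5, -49.9]), array([95.3, 64.1]), 43.3, 663) zmax 0.07
   scene 0.012 (array([601.5, -47.9]), array([90.2, 64.2]), 43.7, 541) zmax 0.073
house [0.803 0.046 0.107]
   top 0.085 (array([801.6,  49.1]), array([104.6,  83.6]), 73.0, 213) zmax 0.105
   top 0.012 (array([801.6,  49.2]), array([104.2,  84.4]), 72.4, 1440) zmax 0.1
[... 160 characters left out ...]
zmax 0.11
jar [ 0.519 -0.394  0.089]
   top 0.085 (array([ 517.2, -401.2]), array([51.3, 51. ]), 14.8, 364) zmax 0.092
   top 0.012 (array([ 517.4, -398.6]), array([56.5, 56.8]), 50.3, 660) zmax 0.092
   scene 0.085 (array([ 521.2, -400. ]), array([55. , 47.2]), 41.2, 140) zmax 0.095
   scene 0.012 (array([ 523.9, -398.4]), array([59.3, 59.6]), 89.4, 401) zmax 0.094
top [ 0.5963 -0.0493  0.0544] -137.81012323759163
 high (array([593.6, -52. ]), array([68. , 63.8]), 44.0, 512) [ 0.5915 -0.054   0.0596]
scene [ 0.6028 -0.0456  0.0532] -139.50470454689494
 high (array([603.2, -45.7]), array([82.1, 64.5]), 44.7, 398) [ 0.5969 -0.0519  0.0599]
bench z -0.0009123683015576545 0.00019173798264682186
```

```bash
python3 -m handwheel '[[1,0.98,-0.8,0,0],[1,0.98,-0.8,0,0],[1,0.98,-0.8,0,0],[1,0.98,-0.8,0,0],[1,0.98,-0.8,0,0],[1,0.98,-0.8,0,0],[1,0.98,-0.8,0,0],[1,0.98,-0.8,0,0],[1,0.98,-0.8,0,0],[1,0.98,-0.8,0,0],[1,0.98,-0.8,0,0],[1,0.98,-0.8,0,0],[1,0.98,-0.8,0,0],[1,0.98,-0.8,0,0],[1,0.98,-0.8,0,0],[1,0.98,-0.8,0,0],[1,0.98,-0.8,0,0],[1,0.98,-0.8,0,0],[1,0,0,0,-0.071],[1,0,0,0,-0.071]]' 20; python3 -m handwheel '[[1,0,0,0,-0.071],[1,0,0,0,0],[1,0,0,0,0]]'
cat >> h.py <<'E'
def go(s,x,y,z,yaw=None):
    p=np.array(s['tool_pos']); a,R=tool(s); d=R.T@(np.array([x,y,z])-p)/.03
    t=None if yaw is None else (a-yaw+45)%90-45
    print('TCP',p.round(4),'yaw',a.round(2),'shares xyz',d.round(3),'turn deg,share',t,None if t is None else t/120)
E
python3 - <<'E'
from cell import bot,optics
from h import *
s=bot.get_state(); go(s,.5785,-.067,.016,43.5)
w=optics.snapshot('wrist'); cv2.imwrite('pics/w1.png',w['frame'])
X,uv,_=cloud(w); P=sel(X,(.592,-.054),.08,.012,.09)
print(rect(P),rect(P[P[:,2]>.05]),np.percentile(P[:,2],[50,99]), 'bench',np.median(X[:,2][abs(X[:,2])<.01]))
E
```

```text
clock: 2.1
tool_pos: [0.5784, -0.0668, 0.2021]
ee_rot: [0.953, 0.304, -0.001, -0.0]
wrist_force: [0.0, 1.1, 0.1]
opening: 0.085
grasp_force: 0.0
clock: 2.4
tool_pos: [0.578, -0.0683, 0.2025]
ee_rot: [0.93, 0.369, -0.0, -0.0]
wrist_force: [0.6, -0.3, 0.1]
opening: 0.0853
grasp_force: 0.0
TCP [ 0.578  -0.0683  0.2025] yaw 43.28 shares xyz [ 0.045 -0.017  6.215] turn deg,share -0.21950106969892147 -0.0018291755808243456
(array([604.8, -44.8]), array([79.6, 63.2]), 43.2, 4341) (array([595.6, -53.5]), array([54.3, 63.2]), 43.1, 3047) [0.05701147 0.07007516] bench -0.00010486189463275167
```

View pics/w1.png

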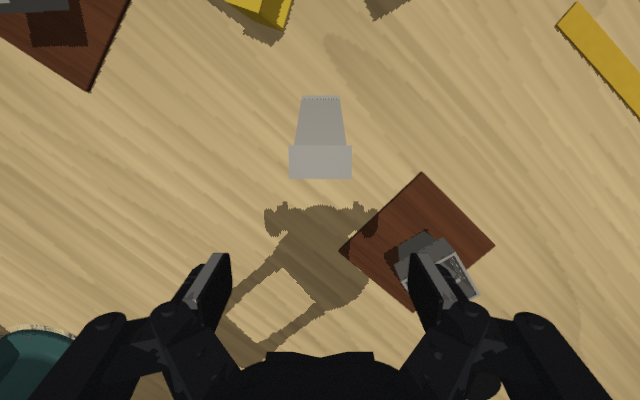

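The wrist view shows the fallen pot at (320,140), with its collar toward the tool and its sides parallel to the fingers. I'll descend and grip it lightly.

```bash
python3 -m handwheel '[[1,0.09,0.03,0.9,0],[1,0,0,0.9,0],[1,0,0,0.9,0],[1,0,0,0.9,0],[1,0,0,0.9,0],[1,0,0,0.9,0],[1,0,0,0.5,0],[1,0,0,0.5,0],[1,0,0,0,0]]' 20;  python3 -m handwheel '[[0.6,0,0,0,0],[0.6,0,0,0,0],[0.6,0,0,0,0],[0.6,0,0,0,0],[0.6,0,0,0,0],[0.6,0,0,0,0]]' 20
```

```text
clock: 3.35
tool_pos: [0.5792, -0.067, 0.0089]
ee_rot: [0.929, 0.37, -0.002, -0.001]
wrist_force: [-0.4, -0.6, 0.3]
opening: 0.0855
grasp_force: 0.0
clock: 3.95
tool_pos: [0.5822, -0.0675, 0.0122]
ee_rot: [0.929, 0.37, 0.001, 0.001]
wrist_force: [0.1, -0.5, 6.3]
opening: 0.0636
grasp_force: 25.4
```

```bash
python3 -m handwheel '[[0.6,0,0,-0.5,0],[0.6,0,0,-0.8,0],[0.6,0,0,-0.9,0],[0.6,0,0,-0.8,0],[0.6,0,0,0,0],[0.6,0,0,0,0],[0.6,0,0,0,0]]' 20
python3 - <<'E'
from cell import bot,optics
from h import *
s=bot.get_state(); print(s['tool_pos'],s['opening'],s['grasp_force'])
ims=[]
for n in('scene','wrist'):
  w=optics.snapshot(n); f=w['frame']; 
  if n=='scene': f=cv2.resize(f[110:230,240:420],None,fx=3,fy=3)
  else: f=f[:360,50:590]
  ims.append(f[:360])
  X,uv,_=cloud(w); P=sel(X,(.60,-.045),.055,.005,.2); print(n,np.percentile(P[:,2],[1,5,50,95,99]).round(3))
a=np.hstack(ims); cv2.imwrite('pics/l1.png',cv2.resize(a,(800,int(800*a.shape[0]/a.shape[1]))))
E
```

```text
clock: 4.65
tool_pos: [0.5794, -0.0669, 0.0994]
ee_rot: [0.929, 0.37, -0.001, -0.001]
wrist_force: [0.4, 0.3, -1.2]
opening: 0.0638
grasp_force: 24.7
[ 0.57939554 -0.06688109  0.09939707] 0.06377183295902432 24.73743975162506
scene [0.005 0.091 0.144 0.188 0.197]
wrist [0.124 0.127 0.151 0.19  0.199]
```

View pics/l1.png

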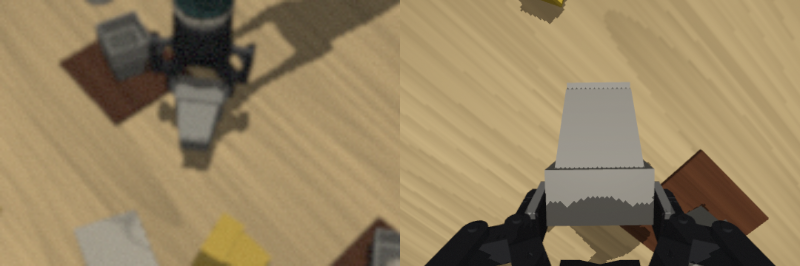

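The pot is lifted, with its foot pointing away from the gripper. I'll check whether it has rotated in the pads.

```bash
cat >> h.py <<'E'
def tilt(w,s):
    """elevation of the body's near face in the tool-x/z plane, from the wrist cloud"""
    X,uv,_=cloud(w); a,R=tool(s); q=(X-np.array(s['tool_pos']))@R   # tool axes
    q[:,2]*=-1
    m=(abs(q[:,1])<.012)&(q[:,0]>.0)&(q[:,0]<.12)&(X[:,2]>.004)
    q=q[m]; b=np.arange(0,.12,.006)
    for l in b:
        k=(q[:,0]>=l)&(q[:,0]<l+.006)
        if k.sum()>3: print('  x %.0f up %.1f n%d'%(l*1e3+3,np.median(q[k,2])*1e3,k.sum()))
E
python3 - <<'E'
from cell import bot,optics
from h import *
s=bot.get_state(); tilt(optics.snapshot('wrist'),s)
E
```

```text
x 3 up 54.9 n755
  x 9 up 109.0 n4778
  x 15 up 52.2 n917
  x 21 up 50.7 n967
  x 27 up 44.0 n1038
  x 33 up 41.1 n781
  x 39 up 38.7 n764
  x 45 up 36.2 n762
  x 51 up 33.9 n750
  x 57 up 31.5 n745
  x 63 up 29.1 n735
  x 69 up 26.5 n735
  x 75 up 25.3 n53
```

The tilt is unchanged at about 14°, so pad friction holds the pot rigidly. I'll lower it close to the bench and ease the fingers to see whether the pinch can soften and let it swing.

```bash
python3 -m handwheel '[[0.7,0,0,0.8,0],[0.72,0,0,0.7,0],[0.735,0,0,0,0],[0.735,0,0,0,0]]' 20; python3 -m handwheel '[[0.745,0,0,0,0],[0.745,0,0,0,0],[0.745,0,0,0,0]]' 20;  python3 - <<'E'
from cell import bot,optics
from h import *
s=bot.get_state(); print(s['tool_pos'],s['wrist_force']);tilt(optics.snapshot('wrist'),s)
E
```

```text
clock: 5.2
tool_pos: [0.5799, -0.067, 0.0549]
ee_rot: [0.929, 0.37, -0.001, -0.001]
wrist_force: [0.2, -0.2, -0.5]
opening: 0.0635
grasp_force: 24.7
clock: 5.5
tool_pos: [0.5818, -0.0673, 0.0571]
ee_rot: [0.929, 0.37, 0.001, 0.001]
wrist_force: [-0.2, 0.0, -1.4]
opening: 0.0634
grasp_force: 20.3
[ 0.58179782 -0.06732692  0.05706445] [-0.18461814  0.00925121 -1.35962352]
  x 3 up 55.0 n733
  x 9 up 108.9 n4755
  x 15 up 52.4 n950
  x 21 up 50.8 n958
  x 27 up 44.0 n1042
  x 33 up 41.2 n768
  x 39 up 38.8 n761
  x 45 up 36.4 n758
  x 51 up 33.9 n754
  x 57 up 31.4 n742
  x 63 up 29.1 n743
  x 69 up 26.5 n737
  x 75 up 25.5 n53
```

```bash
for i in 1; do python3 -m handwheel '[[0.748,0,0,0.12,0],[0.748,0,0,0,0]]' 20|grep -E 'opening|grasp|pos'; python3 -m handwheel '[[0.751,0,0,0,0],[0.751,0,0,0,0]]' 20|grep -E 'opening|grasp'; python3 -m handwheel '[[0.753,0,0,0,0],[0.753,0,0,0,0]]' 20|grep -E 'opening|grasp'; done
python3 - <<'E'
from cell import bot,optics
from h import *
s=bot.get_state(); print(s['tool_pos'],s['wrist_force']);tilt(optics.snapshot('wrist'),s)
E
```

```text
tool_pos: [0.5805, -0.0671, 0.052]
opening: 0.0643
grasp_force: 10.3
opening: 0.0642
grasp_force: 0.9
opening: 0.0642
grasp_force: 0.0
[ 0.58114664 -0.06720487  0.05252132] [ 0.2715094  -0.86845484  0.32428662]
  x 3 up 42.9 n862
  x 9 up 107.8 n5388
  x 15 up -2.8 n1598
  x 21 up -31.0 n434
```

Run:
```python
from cell import bot,optics
from h import *
ims=[]
for n in('scene','wrist'):
  w=optics.snapshot(n); f=w['frame']
  f=cv2.resize(f[110:230,240:420],None,fx=3,fy=3) if n=='scene' else f[:360,50:590]
  ims.append(f)
  X,uv,_=cloud(w); P=sel(X,(.58,-.067),.05,.004,.105); print(n,np.percentile(P[:,2],[1,5,25,50,75,95,99]).round(3))
a=np.hstack(ims); cv2.imwrite('pics/l2.png',cv2.resize(a,(800,int(800*a.shape[0]/a.shape[1]))))
```

```text
scene [0.004 0.006 0.041 0.058 0.083 0.098 0.102]
wrist [0.016 0.03  0.052 0.076 0.091 0.098 0.104]
```

View pics/l2.png

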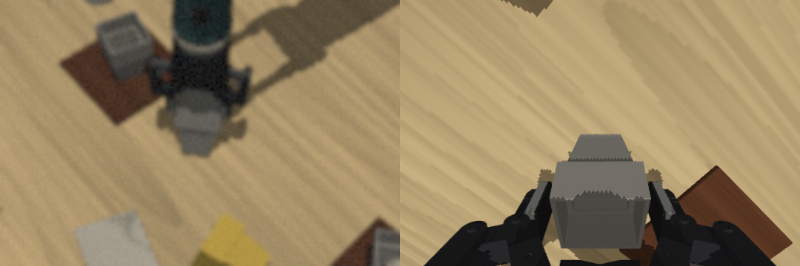

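```bash
cat >> h.py <<'E'
def prof(w,s):
    X,uv,_=cloud(w); a,R=tool(s); q=((X-np.array(s['tool_pos']))@R)*1e3
    zz=X[:,2]*1e3; m=(abs(q[:,1])<14)&(q[:,0]>-45)&(q[:,0]<70)
    for l in range(2,112,6):
        k=m&(zz>=l)&(zz<l+6)
        if k.sum()>3: print('  z %d x med %.1f max %.1f n%d'%(l+3,np.median(q[k,0]),np.percentile(q[k,0],98),k.sum()))
E
python3 - <<'E'
from cell import bot,optics
from h import *
s=bot.get_state(); prof(optics.snapshot('wrist'),s)
E
```

```text
z 11 x med 20.1 max 20.7 n56
  z 17 x med 19.4 max 20.1 n159
  z 23 x med 18.3 max 19.1 n178
  z 29 x med 17.1 max 18.0 n199
  z 35 x med 15.8 max 16.7 n205
  z 41 x med 14.0 max 15.5 n417
  z 47 x med -37.9 max 14.2 n709
  z 53 x med 11.5 max 13.2 n513
  z 59 x med 11.6 max 12.2 n64
  z 65 x med 14.4 max 15.0 n150
  z 71 x med 12.9 max 14.6 n440
  z 77 x med 10.8 max 12.3 n468
  z 83 x med 8.7 max 10.2 n507
  z 89 x med 6.5 max 8.2 n584
  z 95 x med 4.1 max 5.9 n772
  z 101 x med 3.4 max 4.2 n74
```

The pot swung to about 20° from vertical with its foot edge near the bench. I'll regrip lightly, press a little, and drag toward the foot side so bench friction brings it flat.

```bash
python3 -m handwheel '[[0.748,0,0,0,0],[0.746,0,0,0.04,0],[0.746,0.12,0,0.03,0],[0.746,0.12,0,0.03,0],[0.746,0.12,0,0.03,0],[0.746,0.12,0,0.03,0],[0.746,0.12,0,0.03,0],[0.746,0.12,0,0.03,0],[0.746,0.12,0,0.03,0],[0.746,0,0,0,0]]' 20
python3 - <<'E'
from cell import bot,optics
from h import *
s=bot.get_state(); print(s['tool_pos'],s['wrist_force']);prof(optics.snapshot('wrist'),s)
E
```

```text
clock: 7.35
tool_pos: [0.5985, -0.0493, 0.0438]
ee_rot: [0.929, 0.371, -0.001, -0.001]
wrist_force: [0.3, 0.2, 0.3]
opening: 0.0639
grasp_force: 6.5
[ 0.5984643  -0.04929375  0.04382249] [0.25029074 0.20227694 0.26001823]
  z 5 x med -2.1 max -1.6 n89
  z 11 x med -1.3 max -1.0 n102
  z 17 x med -1.0 max -0.4 n152
  z 23 x med -42.9 max 0.0 n363
  z 29 x med -43.9 max 0.6 n316
  z 35 x med 0.5 max 1.0 n170
  z 41 x med 1.0 max 1.6 n95
  z 53 x med 6.9 max 7.4 n61
  z 59 x med 6.9 max 7.5 n266
  z 65 x med 6.4 max 7.1 n294
  z 71 x med 6.1 max 6.8 n327
  z 77 x med 5.7 max 6.3 n387
  z 83 x med 5.3 max 6.0 n401
  z 89 x med 4.3 max 5.6 n526
```

Now nearly upright, about 3° off. Next: release, rise and look.

```bash
python3 -m handwheel '[[0.755,0,0,0,0],[0.76,0,0,0,0],[0.78,0,0,0,0],[0.9,0,0,0,0],[1,0,0,0,0],[1,0,0,-0.5,0],[1,0,0,-0.8,0],[1,0,0,-0.9,0],[1,0,0,-0.9,0],[1,0,0,-0.9,0],[1,0,0,0,0],[1,0,0,0,0]]' 20
python3 - <<'E'
from cell import bot,optics
from h import *
s=bot.get_state()
for n in('top','wrist','scene'):
  w=optics.snapshot(n);X,uv,_=cloud(w); P=sel(X,(.58,-.067),.075,.078,.098); print(n,rect(P),np.percentile(P[:,2],[2,50,98]).round(4)); 
  if n=='wrist': cv2.imwrite('pics/w3.png',w['frame'])
go(s,.58,-.067,.0,43.2)
E
```

```text
clock: 8.6
tool_pos: [0.6, -0.0499, 0.1666]
ee_rot: [0.929, 0.37, 0.001, 0.001]
wrist_force: [0.2, -0.7, -0.7]
opening: 0.0855
grasp_force: 0.0
top (array([579. , -67.5]), array([58.7, 64.8]), 42.3, 67) [0.0788 0.0839 0.0879]
wrist (array([584.1, -64.7]), array([64.4, 64.3]), 43.5, 1427) [0.0786 0.0853 0.087 ]
scene (array([583.2, -66.6]), array([72. , 64.1]), 43.7, 129) [0.0787 0.0848 0.0891]
TCP [ 0.6    -0.0499  0.1666] yaw 43.48 shares xyz [-0.886 -0.059  5.551] turn deg,share 0.2849397199964301 0.0023744976666369173
```

View pics/w3.png

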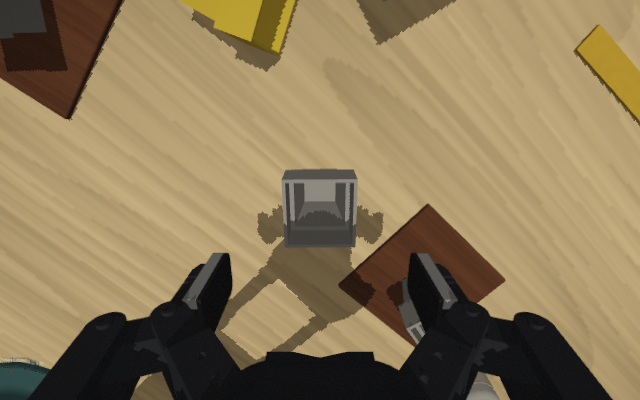

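The pot stands upright and free at (584,-65) mm, rim height 85 mm. Before taking it I'll look at the empty pot with the wrist camera from the same relative viewpoint.

```bash
python3 -m handwheel '[[1,-0.88,0.78,-0.05,0],[1,-0.88,0.78,-0.05,0],[1,-0.88,0.78,-0.05,0],[1,-0.88,0.78,-0.05,0],[1,-0.88,0.78,-0.05,0],[1,0,0,0,-0.0695],[1,0,0,0,-0.0695],[1,0,0,0,-0.0695],[1,0,0,0,-0.0695],[1,0,0,0,0],[1,0,0,0,0]]' 20
python3 - <<'E'
from cell import bot,optics
from h import *
s=bot.get_state()
for i in range(2):
  w=optics.snapshot('wrist');X,uv,_=cloud(w); P=sel(X,(.5795,-.2465),.055,.086,.102); print(rect(P),np.percentile(P[:,2],[2,50,98]).round(4)); 
w=optics.snapshot('top');X,uv,_=cloud(w); P=sel(X,(.584,-.065),.055,.078,.098); print('top: standing pot',rect(P))
go(s,.584,-.0647,.16,43.5)
E
```

```text
clock: 9.85
tool_pos: [0.5832, -0.2252, 0.171]
ee_rot: [0.785, 0.62, -0.001, -0.001]
wrist_force: [-0.7, -0.1, -1.2]
opening: 0.0852
grasp_force: 0.0
(array([ 580.7, -245.1]), array([65.3, 64.2]), 76.9, 1481) [0.0864 0.0933 0.095 ]
(array([ 580.7, -244.9]), array([64.4, 64.3]), 76.9, 1452) [0.0865 0.0933 0.095 ]
top: standing pot (array([580.8, -65.8]), array([63.8, 64.3]), 43.8, 134)
TCP [ 0.5832 -0.2252  0.171 ] yaw 76.65 shares xyz [ 5.212 -1.209  0.37 ] turn deg,share 33.14652711818488 0.27622105931820734
```

```bash
python3 -m handwheel '[[1,0.87,-0.2,0,0],[1,0.87,-0.2,0,0],[1,0.87,-0.2,0,0],[1,0.87,-0.2,0,0],[1,0.87,-0.2,0,0],[1,0.87,-0.2,0,0],[1,0,0,0,0.0695],[1,0,0,0,0.0695],[1,0,0,0,0.0695],[1,0,0,0,0.0695],[1,0,0,0,0],[1,0,0,0,0]]' 20 >/dev/null
cat >> h.py <<'E'
def mean_state(bot,optics,n=4):
    P=[];Q=[]
    for i in range(n):
        s=bot.get_state(); P.append(s['tool_pos']); Q.append(s['ee_rot']); w=optics.snapshot('wrist')
    s=dict(s); s['tool_pos']=np.mean(P,0); s['ee_rot']=np.mean(Q,0)/np.linalg.norm(np.mean(Q,0)); print('sd mm',(np.std(P,0)*1e3).round(2)); return s,w
E
python3 - <<'E'
from cell import bot,optics
from h import *
s,w=mean_state(bot,optics)
X,uv,_=cloud(w); P=sel(X,(.584,-.0655),.055,.078,.098); print(rect(P))
go(s,.5841,-.0647,.048,43.5)
E
```

```text
sd mm [0.01 0.03 0.01]
(array([583.9, -64.9]), array([64.9, 64.2]), 43.6, 1377)
TCP [ 0.5845 -0.0648  0.1723] yaw 43.61 shares xyz [-0.006 -0.012  4.143] turn deg,share 0.10722168295585277 0.0008935140246321065
```

```bash
python3 -m handwheel '[[1,0,0,0.83,0],[1,0,0,0.83,0],[1,0,0,0.83,0],[1,0,0,0.83,0],[1,0,0,0.5,0],[1,0,0,0.32,0],[1,0,0,0,0],[0.65,0,0,0,0],[0.65,0,0,0,0],[0.65,0,0,0,0],[0.65,0,0,0,0],[0.65,0,0,0,0],[0.65,0,0,0,0]]' 30; python3 -m handwheel '[[0.65,0,0,-0.3,0],[0.65,0,0,-0.8,0],[0.65,0,0,-0.9,0],[0.65,0,0,-0.9,0],[0.65,0,0,-0.9,0],[0.65,0,0,0,0],[0.65,0,0,0,0]]' 30;python3 - <<'E'
from cell import bot,optics
from h import *
s,w=mean_state(bot,optics,2); prof2=None
X,uv,_=cloud(w); a,R=tool(s); q=((X-np.array(s['tool_pos']))@R)*1e3; q[:,2]*=-1
m=(abs(q[:,1])<14)&(q[:,0]>-45)&(q[:,0]<60)&(X[:,2]>.05)
for l in range(-80,70,6):
    k=m&(q[:,2]>=l)&(q[:,2]<l+6)
    if k.sum()>3: print(l+3,np.median(q[k,0]).round(1),np.percentile(q[k,0],98).round(1),k.sum())
go(s,.5807,-.245,.172,76.9)
E
```

```text
clock: 12.7
tool_pos: [0.5858, -0.0649, 0.0499]
ee_rot: [0.929, 0.37, 0.001, 0.001]
wrist_force: [-1.3, 0.8, 5.8]
opening: 0.0624
grasp_force: 33.1
clock: 13.4
tool_pos: [0.5849, -0.065, 0.1629]
ee_rot: [0.929, 0.37, 0.001, 0.001]
wrist_force: [-0.3, -0.4, -0.4]
opening: 0.0621
grasp_force: 33.1
sd mm [0.54 0.08 0.74]
-53 17.8 17.9 21
-47 -12.6 18.6 710
-41 -19.8 19.6 210
-35 -20.7 20.2 235
-29 -21.6 20.9 224
-23 -22.6 -21.7 218
-17 -23.5 -22.6 225
-11 -24.5 -23.4 240
-5 -25.2 -24.3 268
1 -26.0 30.5 328
7 -28.3 30.7 697
13 -30.5 30.6 481
19 -30.5 30.7 514
25 -30.5 30.7 567
31 -30.4 30.7 636
37 27.6 30.6 766
TCP [ 0.5844 -0.0649  0.1621] yaw 43.48 shares xyz [-4.22   4.271 -0.328] turn deg,share -33.41829869087997 -0.2784858224239998
```

```bash
python3 -m handwheel '[[0.65,-0.3,0.3,-0.1,0],[0.65,-0.65,0.66,-0.1,0],[0.65,-0.65,0.66,-0.1,0],[0.65,-0.65,0.66,0,0],[0.65,-0.65,0.66,0,0],[0.65,-0.65,0.66,0,0],[0.65,-0.65,0.66,0,0],[0.65,0,0,0,-0.0696],[0.65,0,0,0,-0.0696],[0.65,0,0,0,-0.0696],[0.65,0,0,0,-0.0696],[0.65,0,0,0,0],[0.65,0,0,0,0]]' 30;python3 - <<'E'
from cell import bot,optics
from h import *
s,w=mean_state(bot,optics,4)
go(s,.58085,-.2443,.090,76.9)
t=optics.snapshot('top'); cv2.imwrite('pics/t4.png',cv2.resize(t['frame'][170:280,380:520],None,fx=4,fy=4))
E
```

```text
clock: 14.8
tool_pos: [0.5803, -0.2447, 0.1701]
ee_rot: [0.784, 0.62, -0.0, -0.001]
wrist_force: [-0.5, -0.3, -0.5]
opening: 0.0623
grasp_force: 33.1
sd mm [0.16 0.09 0.23]
TCP [ 0.5805 -0.2446  0.1704] yaw 76.72 shares xyz [0.011 0.011 2.68 ] turn deg,share -0.17664112905883655 -0.001472009408823638
```

```bash
python3 -m handwheel '[[0.65,0.01,0.01,0.3,-0.0015],[0.65,0,0,0.3,0],[0.65,0,0,0.3,0],[0.65,0,0,0.3,0],[0.65,0,0,0.2,0],[0.65,0,0,0.2,0],[0.65,0,0,0.2,0],[0.65,0,0,0.2,0],[0.65,0,0,0,0]]' 30|grep -E 'pos|force'; python3 -m handwheel '[[0.65,0,0,0.1,0],[0.65,0,0,0.1,0],[0.65,0,0,0.1,0],[0.65,0,0,0.1,0],[0.65,0,0,0.1,0],[0.65,0,0,0,0]]' 30|grep -E 'pos|force'; python3 -m handwheel '[[0.65,0,0,0.05,0],[0.65,0,0,0.05,0],[0.65,0,0,0,0]]' 30|grep -E 'pos|force'
```

```text
tool_pos: [0.5807, -0.2438, 0.1099]
wrist_force: [0.4, -0.5, -1.6]
grasp_force: 33.1
tool_pos: [0.5809, -0.2439, 0.0954]
wrist_force: [-0.2, -0.1, -1.0]
grasp_force: 33.1
tool_pos: [0.5813, -0.244, 0.0929]
wrist_force: [-0.5, -1.2, -1.9]
grasp_force: 33.1
```

```bash
python3 -m handwheel '[[0.65,0,0,0.04,0],[0.65,0,0,0.04,0],[0.65,0,0,0,0]]' 30|grep -E 'pos|force'; python3 -m handwheel '[[0.65,0,0,0.04,0],[0.65,0,0,0,0]]' 30|grep -E 'pos|force'; python3 -m handwheel '[[0.7,0,0,0,0],[0.74,0,0,0,0],[0.75,0,0,0,0],[0.76,0,0,0,0],[0.8,0,0,0,0],[1,0,0,0,0],[1,0,0,0,0],[1,0,0,-0.5,0],[1,0,0,-0.9,0],[1,0,0,-0.9,0],[1,0.2,0,-0.5,0],[1,0.5,0,0,0],[1,0,0,0,0],[1,0,0,0,0]]' 20|grep -E 'pos|force'
python3 - <<'E'
from cell import bot,optics
from h import *
s,w=mean_state(bot,optics,2)
for n in('wrist','top','scene'):
  w=w if n=='wrist' else optics.snapshot(n)
  if n=='wrist': cv2.imwrite('pics/w5.png',w['frame'])
  X,uv,_=cloud(w); P=sel(X,(.5805,-.245),.055,.118,.140); print(n,rect(P),np.percentile(P[:,2],[2,50,98]).round(4))
go(s,.5,.3,.2)
E
```

```text
tool_pos: [0.5827, -0.2445, 0.092]
wrist_force: [0.5, 0.0, 3.7]
grasp_force: 34.3
tool_pos: [0.583, -0.2447, 0.0918]
wrist_force: [0.5, 0.9, 8.2]
grasp_force: 35.0
tool_pos: [0.5851, -0.2223, 0.1718]
wrist_force: [-0.7, -0.4, 0.1]
grasp_force: 0.0
sd mm [0.07 0.15 0.12]
wrist (array([ 581.2, -245.9]), array([65.3, 64.2]), 77.3, 2234) [0.1183 0.1271 0.1289]
top (array([ 581.1, -237.5]), array([47.2, 64.6]), 78.8, 83) [0.1187 0.1266 0.1302]
scene (array([ 580.9, -246.5]), array([71.9, 66. ]), 76.4, 150) [0.1187 0.1249 0.1328]
TCP [ 0.585  -0.2225  0.1716] yaw 77.14 shares xyz [16.348 -6.642 -0.919] turn deg,share None None
```

View pics/w5.png

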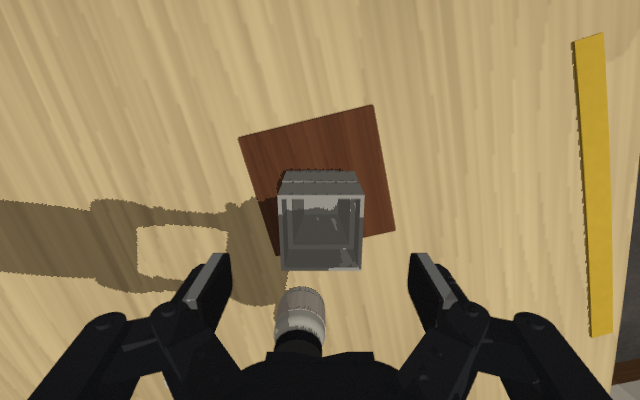

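Nested home: the rim is at 127 mm against 93 mm before, a 34 mm step, and the stack has not moved. Now to the turret pot.

```bash
python3 -m handwheel '[[1,0.94,-0.32,0,0],[1,0.94,-0.32,0,0],[1,0.94,-0.32,0,0],[1,0.94,-0.32,0,0],[1,0.94,-0.32,0,0],[1,0.94,-0.32,0,0],[1,0.94,-0.32,0,0],[1,0.94,-0.32,0,0],[1,0.94,-0.32,0,0],[1,0.94,-0.32,0,0],[1,0.94,-0.32,0,0],[1,0.94,-0.32,0,0],[1,0.94,-0.32,0,0],[1,0.94,-0.32,0,0],[1,0.94,-0.32,0,0],[1,0.94,-0.32,0,0],[1,0.94,-0.32,0,0],[1,0,0,0,0.0705],[1,0,0,0,0.0705]]' 20 >/dev/null; python3 -m handwheel '[[1,0,0,0,0.0705],[1,0,0,0,0.0705],[1,0,0,0,0],[1,0,0,0,0]]'
python3 - <<'E'
from cell import bot,optics
from h import *
s,w=mean_state(bot,optics,3)
cv2.imwrite('pics/w6.png',w['frame'])
X,uv,_=cloud(w); P=sel(X,(.516,.266),.055,.086,.102); r=rect(P);print(r,np.percentile(P[:,2],[2,50,98]).round(4))
T=sel(X,r[0]/1e3,.03,.05,.085);print('inside',len(T),np.percentile(T[:,2],98) if len(T) else '')
go(s,*(r[0]/1e3),.056,r[2])
E
```

```text
clock: 21.25
tool_pos: [0.5342, 0.2799, 0.173]
ee_rot: [0.929, 0.37, -0.0, 0.0]
wrist_force: [0.1, 0.2, -0.6]
opening: 0.0854
grasp_force: 0.0
sd mm [0.04 0.04 0.1 ]
(array([517. , 266.8]), array([65. , 64.2]), 43.1, 1430) [0.0864 0.0933 0.095 ]
inside 1558 0.08238172414953424
TCP [0.5342 0.2799 0.1731] yaw 43.38 shares xyz [-0.715 -0.076  3.904] turn deg,share 0.2846146187166596 0.002371788489305497
```

View pics/w6.png

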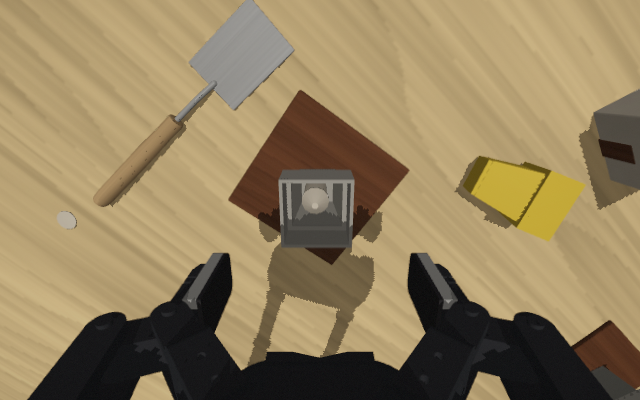

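The turret stands in the pot at (315,200), below the rim. I'll grip the pot by its collar.

```bash
python3 -m handwheel '[[1,-0.36,-0.04,0,0.0024],[1,-0.36,-0.04,0,0],[1,0,0,0.7,0],[1,0,0,0.8,0],[1,0,0,0.8,0],[1,0,0,0.8,0],[1,0,0,0.5,0],[1,0,0,0.3,0],[1,0,0,0,0],[0.8,0,0,0,0],[0.76,0,0,0,0],[0.72,0,0,0,0],[0.65,0,0,0,0],[0.65,0,0,0,0],[0.65,0,0,0,0],[0.65,0,0,0,0]]' 30; python3 -m handwheel '[[0.65,0,0,-0.15,0],[0.65,0,0,-0.3,0],[0.65,0,0,-0.5,0],[0.65,0,0,-0.7,0],[0.65,0,0,-0.7,0],[0.65,0,0,-0.7,0],[0.65,0,0,-0.7,0],[0.65,0,0,-0.6,0],[0.65,0,0,-0.4,0],[0.65,0,0,-0.2,0],[0.65,0,0,0,0],[0.65,0,0,0,0]]' 30;python3 - <<'E'
from cell import bot,optics
from h import *
s,w=mean_state(bot,optics,3)
X,uv,_=cloud(w); a,R=tool(s); q=((X-np.array(s['tool_pos']))@R)*1e3; q[:,2]*=-1
m=(abs(q[:,1])<14)&(q[:,0]>5)&(q[:,0]<60)&(X[:,2]>.05)
for l in range(-50,50,12):
    k=m&(q[:,2]>=l)&(q[:,2]<l+6)
    if k.sum()>3: print(l+3,np.percentile(q[k,0],[50,98]).round(1),k.sum())
c=np.array([.5812,-.2455]); go(s,*c,.2,76.9)
E
```

```text
clock: 23.0
tool_pos: [0.5181, 0.2679, 0.0585]
ee_rot: [0.931, 0.366, 0.001, -0.0]
wrist_force: [-1.9, -0.1, 5.9]
opening: 0.062
grasp_force: 31.7
clock: 24.2
tool_pos: [0.5163, 0.2669, 0.2042]
ee_rot: [0.931, 0.366, -0.001, 0.0]
wrist_force: [-0.5, -0.5, -0.5]
opening: 0.0618
grasp_force: 32.9
sd mm [0.11 0.05 0.24]
-47 [18.6 18.9] 47
-35 [20.1 20.4] 41
-11 [7.5 9.4] 46
1 [ 9.3 30.6] 383
13 [30.4 30.8] 175
25 [30.4 30.8] 225
37 [29.  30.7] 386
TCP [0.5162 0.2668 0.2039] yaw 42.94 shares xyz [-10.048  13.978   0.139] turn deg,share -33.95720687303422 -0.2829767239419518
```

```bash
python3 -m handwheel '[[0.65,-0.157,0.218,0,0],[0.65,-0.313,0.436,0,0],[0.65,-0.47,0.654,0,0],[0.65,-0.626,0.872,0,0],[0.65,-0.626,0.872,0,0],[0.65,-0.626,0.872,0,0],[0.65,-0.626,0.872,0,0],[0.65,-0.626,0.872,0,0],[0.65,-0.626,0.872,0,0],[0.65,-0.626,0.872,0,0],[0.65,-0.626,0.872,0,0],[0.65,-0.626,0.872,0,0],[0.65,-0.626,0.872,0,0],[0.65,-0.626,0.872,0,0],[0.65,-0.626,0.872,0,0],[0.65,-0.626,0.872,0,0],[0.65,-0.47,0.654,0,0],[0.65,-0.313,0.436,0,0],[0.65,-0.157,0.218,0,0]]' 30 >/dev/null; python3 -m handwheel '[[0.65,0,0,0,-0.03],[0.65,0,0,0,-0.06],[0.65,0,0,0,-0.06],[0.65,0,0,0,-0.06],[0.65,0,0,0,-0.045],[0.65,0,0,0,-0.028],[0.65,0,0,0,0],[0.65,0,0,0,0]]' 30
python3 - <<'E'
from cell import bot,optics
from h import *
s,w=mean_state(bot,optics,4)
go(s,.5814,-.2445,.125,76.9)
E
```

```text
clock: 27.05
tool_pos: [0.5819, -0.2435, 0.205]
ee_rot: [0.783, 0.622, 0.0, -0.0]
wrist_force: [0.6, 0.4, -0.7]
opening: 0.0616
grasp_force: 33.1
sd mm [0.03 0.1  0.04]
TCP [ 0.5819 -0.2436  0.205 ] yaw 76.86 shares xyz [-0.032 -0.009  2.666] turn deg,share -0.03706044247088869 -0.0003088370205907391
```

```bash
python3 -m handwheel '[[0.65,-0.03,-0.01,0.2,0],[0.65,0,0,0.3,0],[0.65,0,0,0.3,0],[0.65,0,0,0.3,0],[0.65,0,0,0.3,0],[0.65,0,0,0.2,0],[0.65,0,0,0.2,0],[0.65,0,0,0.2,0],[0.65,0,0,0.1,0],[0.65,0,0,0.1,0],[0.65,0,0,0,0]]' 30|grep -E 'pos|force'; python3 -m handwheel '[[0.65,0,0,0.08,0],[0.65,0,0,0.08,0],[0.65,0,0,0.08,0],[0.65,0,0,0.06,0],[0.65,0,0,0,0]]' 30|grep -E 'pos|force'; python3 -m handwheel '[[0.65,0,0,0.04,0],[0.65,0,0,0,0]]' 30|grep -E 'pos|force'
```

```text
tool_pos: [0.5813, -0.2447, 0.1386]
wrist_force: [0.2, -0.4, -1.8]
grasp_force: 33.1
tool_pos: [0.5812, -0.2447, 0.1295]
wrist_force: [-0.2, -0.2, -1.9]
grasp_force: 33.1
tool_pos: [0.5815, -0.2448, 0.1287]
wrist_force: [-0.5, -0.6, -0.8]
grasp_force: 33.1
```

```bash
python3 -m handwheel '[[0.65,0,0,0.04,0],[0.65,0,0,0.04,0],[0.65,0,0,0,0]]' 30|grep -E 'pos|force';  python3 -m handwheel '[[0.65,0,0,0.04,0],[0.65,0,0,0,0]]' 30|grep -E 'pos|force'; python3 -m handwheel '[[0.65,0,0,0.03,0],[0.65,0,0,0,0]]' 30|grep -E 'pos|force'
```

```text
tool_pos: [0.5818, -0.245, 0.1268]
wrist_force: [-1.3, 0.3, 0.3]
grasp_force: 33.4
tool_pos: [0.5823, -0.2451, 0.1265]
wrist_force: [-0.7, -0.3, 4.7]
grasp_force: 34.3
tool_pos: [0.5825, -0.2452, 0.1264]
wrist_force: [-0.5, 0.4, 7.5]
grasp_force: 35.0
```

```bash
python3 -m handwheel '[[0.7,0,0,0,0],[0.74,0,0,0,0],[0.75,0,0,0,0],[0.76,0,0,0,0],[0.8,0,0,0,0],[1,0,0,0,0],[1,0,0,0,0],[1,0,0,-0.5,0],[1,0,0,-0.9,0],[1,0,0,-0.9,0],[1,0.2,0,-0.6,0],[1,0.5,0,0,0],[1,0,0,0,0],[1,0,0,0,0]]' 20|grep -E 'pos|force'
python3 - <<'E'
from cell import bot,optics
from h import *
s,w=mean_state(bot,optics,2)
for n in('wrist','top','scene'):
  w=w if n=='wrist' else optics.snapshot(n)
  if n=='wrist': cv2.imwrite('pics/w7.png',w['frame'])
  X,uv,_=cloud(w); P=sel(X,(.5805,-.245),.055,.152,.170); print(n,rect(P),np.percentile(P[:,2],[2,50,98]).round(4))
  if n=='scene': P=sel(X,(.5805,-.245),.03,.17,.3); print('above rim',len(P))
E
```

```text
tool_pos: [0.5855, -0.2234, 0.21]
wrist_force: [0.7, 0.4, -0.9]
grasp_force: 0.0
sd mm [0.12 0.11 0.21]
wrist (array([ 582.3, -247. ]), array([64.9, 64.2]), 77.0, 2091) [0.1525 0.1611 0.1629]
top (array([ 581.8, -239.4]), array([47.6, 64. ]), 78.0, 94) [0.1524 0.1602 0.1634]
scene (array([ 582.7, -247.9]), array([66.3, 67.3]), 80.0, 161) [0.1524 0.1596 0.166 ]
above rim 0
```

View pics/w7.png

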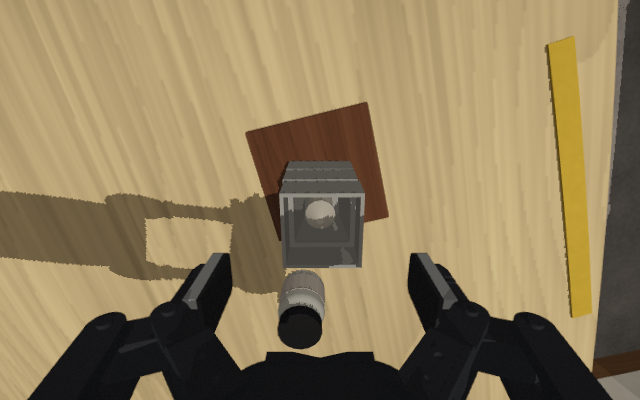

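The three collars are stacked flush with the turret inside at (320,213). The rim is at 161 mm, another 34 mm step. The stack stands level and nothing is touching the gripper, so I'm handing in.

```bash
python3 -c "
from cell import workorder; print(workorder.sign_off())"
```

```text
the job is handed in; nothing more can be done
None
```

The job is handed in: the fallen pot was stood up on the bench and let go, then nested fully home in the empty pot, and the turret pot was nested fully home on top with the turret still inside, in about 30 s on the robot's clock.

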